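# Run a round flask on the touch mixer

## Task

Take the round-bottomed flask from the hanging rack by its cap, drawing it out through the open front of its slot, and carry it upright to the touch mixer. Set its bulb into the sprung ring cradle and press it down well past half of the ring's travel without ramming it on the stop, and finish while still gripping it and holding the ring pressed down like that. Leave the conical flasks hanging and everything else on the bench undisturbed.

Things in the scene. Friction and masses are not known exactly. Their poses are not given: they have to be found in the camera images.
- flask_cap (a point): centre of the ribbed screw cap of the round-bottomed flask (amber glass, 0.14 to 0.28 kg). Cap: cylinder 40 mm across, 38 mm tall, so it reaches 19 mm above and below this point; z is the flask's axis, up. Its lower edge rests on the rack's plate; the 28 mm neck passes down through the slot. It can be lifted 20 mm before the bulb meets the plate; the bulb cannot pass up through the slot.
- flask_bulb (a point): centre of the same flask's ball-shaped bulb, 70 mm in diameter, 76 mm below flask_cap on the flask's axis. The flask is 130 mm tall in all.
- conical_a_cap (a point): centre of the cap of a conical flask hanging in another slot of the rack; same cap and neck as the round one, flat foot 66 mm wide. Which flask hangs in which slot varies. To be left hanging.
- conical_b_cap (a point): centre of the cap of the second conical flask, alike. To be left hanging.
- rack: steel hanging rack, fixed, 334 mm wide (its y), 88 mm deep (x), 125 mm high; origin on the bench under its middle, front towards its -x. The 5 mm top plate (upper face 125 mm up) has three slots 33 mm wide at y -100, 0 and +100 mm, running along x, open at the front edge (x = -42 mm). A flask hangs near x = +8 mm in its slot.
- mixer: touch mixer, fixed: white housing 160 mm deep (x), 130 mm wide (y), 85 mm high with a sloped control panel towards its -x; origin on the bench under the housing's middle. The sprung ring cradle stands on top, its axis 10 mm to +x of the origin.
- cradle_ring (a point): centre of the cradle's ring, moves with it: a rubber-covered ring of round section, 68 mm outside, 48 mm inside, 10 mm thick, level, its middle 140 mm above the bench when up. The bulb seats in it with flask_bulb 28 mm above this point and flask_cap 104 mm above it.
- cradle (a joint): how far the ring is pressed down, m: 0 up, 0.012 on its stop. The spring begins to give at about 5 N and needs about 13 N at the stop; the flask's own weight does not move it. The mixer runs from 0.0065 on.
- rack_lip (a point): middle of the rack's front edge, at the plate's upper face (x = -42 mm, y = 0, 125 mm up; axes as the rack). A lip along this edge, on both sides of each slot mouth, stands 4 mm above the plate: a cap must be lifted over it (5 to 15 mm) while the flask is drawn to -x. From its hanging place the cap is clear of the rack after about 75 mm.

How it is judged:
By the outcome, as a careful person would: the job done as asked, in the order asked, and still so for the second after the job is handed in, while the arm keeps its last pose, push and grip.
It also fails if it takes over 51 s, if anything falls off the work surface, if the arm or the gripper's body presses on something with over 40 N, if the wrist force passes 120 N, or if a joint passes its speed limit or range.

## Robot

A 7-joint arm with a two-finger parallel gripper is mounted at the origin on the work surface. World frame = base frame: x ahead of the robot, y to its left, z up, the work surface at z = 0. Lengths are in m, angles in rad, forces in N, time in s.
With the tool pointing down it reaches from about 0.4 to 0.85 m from the base axis. Payload 6.9 kg.
Tool frame: the origin (TCP) lies midway between the tips of the shut fingers; the grasp point (between the pads) lies 19 mm behind it (robot.grip_depth is the distance from the TCP to the grasp point, in m); z points along the fingers, y is the direction in which the jaws open and shut (so a half turn about z gives the same grasp; the last joint's range is limited). The gripper opens to 85 mm and grips with 20 to 120 N. Pads are 22 mm wide; open, the fingers measure 114 mm over their backs; the gripper's body (76 mm by 85 mm) begins 54 mm behind the grasp point. The pads swing forward as they close: fully open they stand 13 mm farther back than shut.
Start: joints at [-1.06, 0.507, -0.238, 1.5, 0.126, 1.149, -0.155], TCP at [0.247, 0.574, 0.231] pointing down, gripper open.
Joint ranges: [-3.08, 3.08], [-0.24, 2.05], [-1.43, 1.35], [0, 2.5], [-1.52, 4.66], [0.17, 1.96], [-2.89, 2.89]. Speed limits (rad/s): [2.39, 2.39, 3.14, 3.14, 3.14, 3.14, 3.14].

## Interface

Orientations are given as a rotation vector (axis times angle).
In Python, from workcell import robot gives the robot as it stands. The module is installed in compiled form; this text tells all that it offers.
- The arm moves only by the shell command python3 -m handwheel 'ROWS' [OPENING] [FORCE]. ROWS is JSON, a list of rows, each a list of 4 numbers: the shift along the tool's x, y, z in cm, then the turn about the tool's z in degrees. A call has exactly 10 rows; each row is the pose to reach, as a shift and turn from the pose commanded when the call began, along the tool's axes at that moment; what a row does not reach only later rows make up. A row lasts 1/12 s, in which the tool goes at most 41.7 mm and 7.16 degrees, less where a joint would pass 70% of its speed; a pose out of reach is approached as far as the arm can. A call with a gripper value outside its range is refused whole. OPENING is the opening, from 0 (shut) to 1 (fully open), set as the call begins (- or left out, the last holds). The fingers move at their own pace and stop on an object; FORCE is the grip in N (left out, the last holds). Time passes only in rows, so rows that repeat a pose let the fingers close, or fill a call up. It gives the time, the measured TCP pose, the force and the opening at its end, in the units of the state.
- robot.read_state(): the state, without advancing time (a new reading comes with each control period).
- robot.read_camera(name): name is "scene" or "top" or "wrist"; returns the picture (480x640x3 uint8, red, green, blue); there is no depth.
- robot.calibration(name): a dict with "fx", "fy", "cx", "cy" (pixels), "k1" (the pictures are not rectified: a ray, as slopes to the right and down, at radius r is drawn at 1 + k1 r^2 times it, then the intrinsics apply), "rvec" (rotation vector, rad) and "tvec" (3), from world to camera coordinates, as OpenCV has them. Camera axes: x right, y down, z forward; pixel columns grow to the right and rows downward; lengths in m; the calibration is good to about 2 mm. A picture is of the moment at which its call begins: read the wrist's pose just before it. calibration takes no time and is no camera call; for the wrist camera it gives the pose at the moment of the call.
- robot.job_done(): hands the job in, once; it reports no verdict.
The state is a dict: "time": time; "joints": joint angles; "joint_vel": joint speeds; "joint_efforts": joint torques, N m; "ee_pos": TCP position; "tool_rot": TCP orientation; "force": force on the tool from outside, world axes, zero at the start; "ft_torque": the same for the moment, N m; "opening": finger opening in m.
Only numpy, scipy, OpenCV 4.12 (cv2) and the standard library are available. Lean on these libraries where they do the work, as an engineer would, in place of code of your own. Each camera call takes 0.05 s, during which the arm holds its last target.

## Working session

There is one attempt and no reset: what is moved stays moved. The work goes in short steps, Python scripts to look and compute and a shell command to move; the robot and the scene stay as the last step left them, time stands still between calls to the robot, and variables do not carry over. Pictures are saved under pics/ and viewed, and the job is handed in when it is done.

```bash
mkdir -p pics; python3 - <<'E'
from workcell import robot
import cv2,numpy as np
s=robot.read_state()
print(s)
for n in("scene","top","wrist"):
    print(n,robot.calibration(n))
    cv2.imwrite(f"pics/{n}0.png",robot.read_camera(n)[:,:,::-1])
E
```

```text
{'time': 0.0, 'joints': array([-1.05951349,  0.50830566, -0.23750592,  1.50113435,  0.12569992,
        1.14891744, -0.15477669]), 'joint_vel': array([ 1.56381167e-03,  9.67502407e-05,  1.02656295e-03, -3.71624525e-04,
       -2.52369467e-04,  1.77360756e-03, -2.54993002e-05]), 'joint_efforts': array([-6.84078659e-04, -6.20597076e+01, -2.18682535e+00, -2.49651611e+01,
        1.26174526e-02,  1.22426514e-02, -8.80195415e-06]), 'ee_pos': array([0.24659246, 0.57374233, 0.23044849]), 'tool_rot': array([-6.32938071e-01, -3.07685543e+00,  2.74761087e-03]), 'force': array([-0.85592912, -0.45769381,  0.40397926]), 'ft_torque': array([-0.01302664,  0.00219574,  0.05584865]), 'opening': 0.08580507272626989}
scene {'fx': 590.2784228738989, 'fy': 590.2784228738989, 'cx': 310.2084074591115, 'cy': 232.1083249354828, 'k1': -0.06839457416561773, 'rvec': array([ 2.01626383,  1.12955318, -0.52384972]), 'tvec': array([-0.28793665, -0.23224488,  1.40460542])}
top {'fx': 564.4100810938666, 'fy': 564.4100810938666, 'cx': 312.792032254591, 'cy': 247.47712046445008, 'k1': -0.09468643955684733, 'rvec': array([ 2.14501502, -2.12201791,  0.14243578]), 'tvec': array([0.00896671, 0.59965821, 1.12046177])}
wrist {'fx': 432.63249673082515, 'fy': 432.63249673082515, 'cx': 314.76491954165226, 'cy': 244.8971819618544, 'k1': -0.05692283623746531, 'rvec': array([-2.39502295, -1.578444  , -0.24734745]), 'tvec': array([-0.62448528, -0.04077679,  0.3796613 ])}
```

View pics/scene0.png

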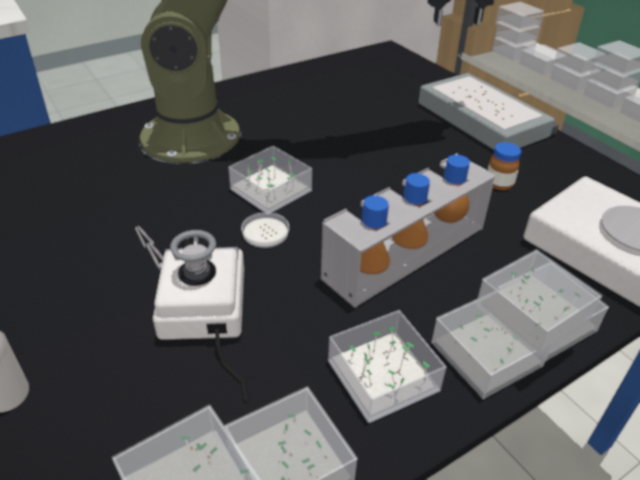

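View pics/top0.png

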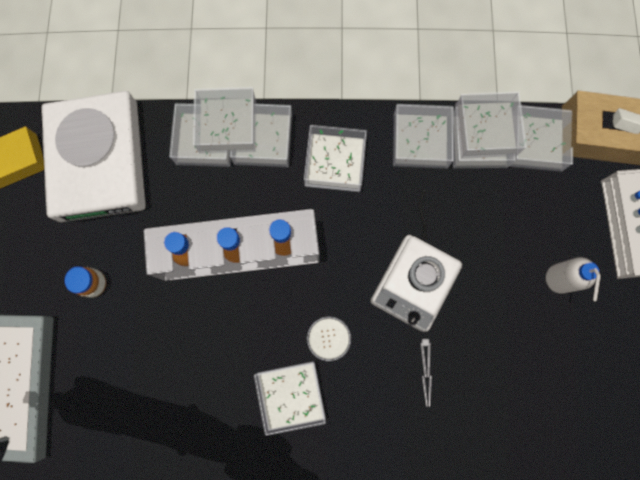

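View pics/wrist0.png

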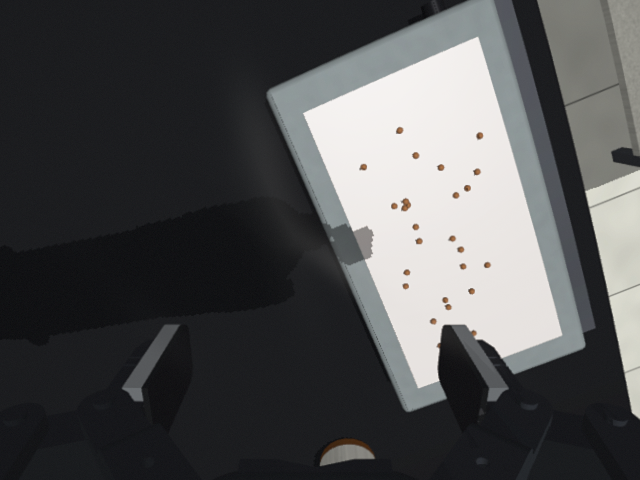

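```bash
cat > h.py <<'E'
import numpy as np,cv2
from workcell import robot
def ray(cal,u,v):
    K=np.array([[cal['fx'],0,cal['cx']],[0,cal['fy'],cal['cy']],[0,0,1]])
    p=cv2.undistortPoints(np.array([[[u,v]]],float),K,np.array([cal['k1'],0,0,0,0]))[0,0]
    R=cv2.Rodrigues(cal['rvec'])[0]; 
    return -R.T@cal['tvec'], R.T@np.array([p[0],p[1],1])
def onz(cal,u,v,z):
    o,d=ray(cal,u,v); return o+d*(z-o[2])/d[2]
def proj(cal,P):
    K=np.array([[cal['fx'],0,cal['cx']],[0,cal['fy'],cal['cy']],[0,0,1]])
    return cv2.projectPoints(np.atleast_2d(np.array(P,float)),cal['rvec'],cal['tvec'],K,np.array([cal['k1'],0,0,0,0]))[0][:,0]
E
python3 - <<'E'
import cv2
a=cv2.imread('pics/scene0.png');t=cv2.imread('pics/top0.png')
cv2.imwrite('pics/s1.png',cv2.resize(a[140:310,310:510],None,fx=4,fy=3.5,interpolation=2)[:600])
cv2.imwrite('pics/s2.png',cv2.resize(t[195:295,130:330],None,fx=4,fy=4,interpolation=2))
cv2.imwrite('pics/s3.png',cv2.resize(t[225:345,360:475],None,fx=5,fy=5,interpolation=2))
E
```

```text
(no output)
```

View pics/s1.png

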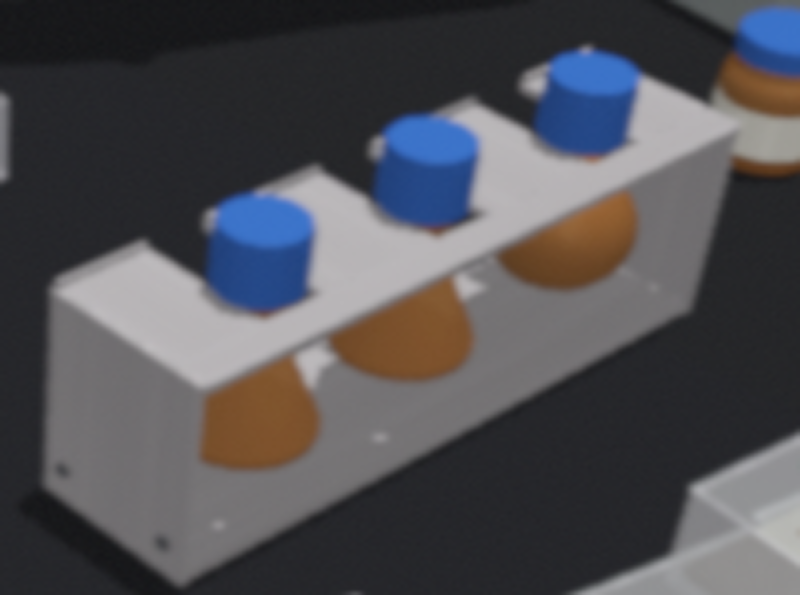

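View pics/s2.png

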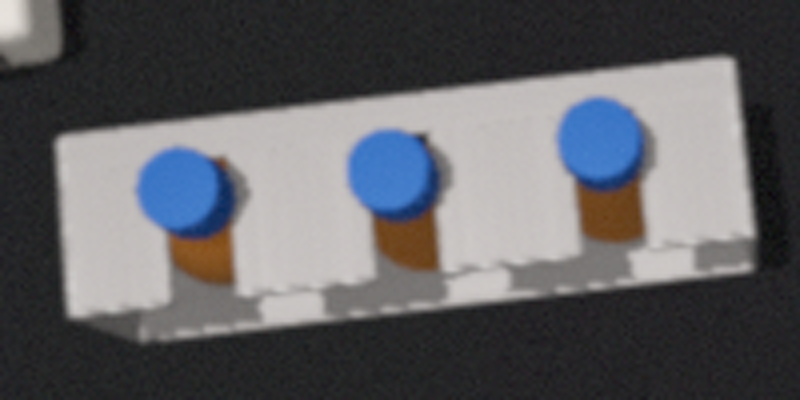

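View pics/s3.png

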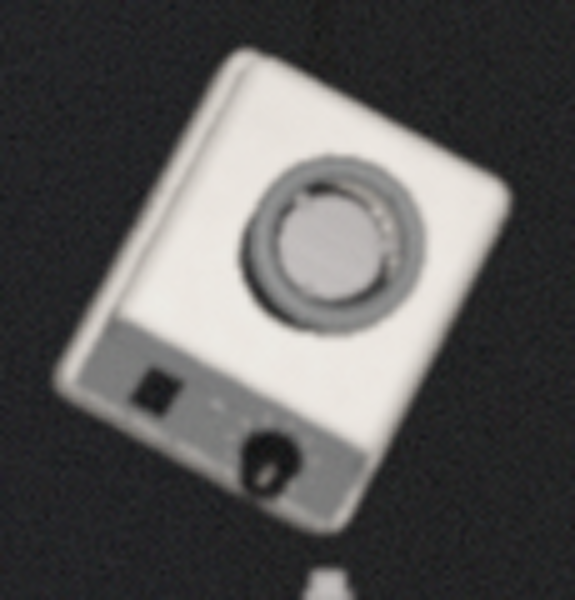

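```bash
python3 - <<'E'
from h import *
c=robot.calibration('top');s=robot.calibration('scene')
f=lambda x,y,z:onz(c,130+x/4-.375,195+y/4-.375,z)
caps=[f(179,190,.163),f(392,172,.163),f(600,139,.163)]
print('caps top',np.round(caps,4))
sc=lambda x,y,z:onz(s,310+x/4,140+y/3.5,z)
print('caps scene',[np.round(sc(*p,.163),4) for p in[(593,76),(431,142),(264,221)]])
B=[f(57,135,.125),f(737,58,.125)];print('back',B)
d=B[1]-B[0];print(np.linalg.norm(d),np.degrees(np.arctan2(d[1],d[0]))+90)
F=[f(70,318,.129),f(755,238,.129)];print('front',F);d=F[1]-F[0];print(np.linalg.norm(d),np.degrees(np.arctan2(d[1],d[0]))+90)
r=onz(c,360+336/5-.4,225+244/5-.4,.142);print('ring',r)
print('ring scene',onz(s,194,245,.142), proj(s,[r]))
st=robot.read_state();R=cv2.Rodrigues(st['tool_rot'])[0];print(R, st['time'])
E
```

```text
caps top [[0.5893 0.2732 0.163 ]
 [0.5987 0.1727 0.163 ]
 [0.6152 0.0755 0.163 ]]
caps scene [array([0.5979, 0.2695, 0.163 ]), array([0.6068, 0.1707, 0.163 ]), array([0.6218, 0.0734, 0.163 ])]
back [array([0.62220346, 0.34585814, 0.125     ]), array([0.6628944 , 0.01266476, 0.125     ])]
0.3356688610775523 6.962717051648468
front [array([0.53174594, 0.33292858, 0.129     ]), array([0.57400982, 0.00293403, 0.129     ])]
0.33268999930392534 7.298394248456503
ring [ 0.53745871 -0.20161385  0.142     ]
ring scene [ 0.5444751  -0.20279986  0.142     ] [[192.88091988 242.11988037]]
[[-9.18776704e-01  3.94777255e-01 -5.35909237e-04]
 [ 3.94777619e-01  9.18775901e-01 -1.21462490e-03]
 [ 1.28742080e-05 -1.32753404e-03 -9.99999119e-01]] 0.15
```

```bash
cat >> h.py <<'E'
def shift(P,yawdeg=None):
    st=robot.read_state();R=cv2.Rodrigues(st['tool_rot'])[0]
    d=R.T@(np.array(P)-st['ee_pos'])*100
    yaw=np.degrees(np.arctan2(R[1,1],R[0,1]))
    print('t',round(st['time'],2),'pos',np.round(st['ee_pos'],4),'F',np.round(st['force'],2),'open',round(st['opening'],4),'jawyaw',round(yaw,2),'tilt',np.round(R[:2,2],4))
    print('shift cm',np.round(d,2),'turn', None if yawdeg is None else round(yaw-yawdeg,2))
E
python3 - <<'E'
from h import *
c=robot.calibration('wrist');st=robot.read_state();R=cv2.Rodrigues(st['tool_rot'])[0]
Rc=cv2.Rodrigues(c['rvec'])[0];o=-Rc.T@c['tvec']
print('cam in tool',R.T@(o-st['ee_pos']),'\n',R.T@Rc.T,robot.grip_depth)
for z in(0,.1,.05): print(z,proj(c,st['ee_pos']+R[:,2]*z))
shift([.591,.274,.30],97.1)
E
```

```text
cam in tool [ 0.07850389  0.00035535 -0.14206701] 
 [[ 1.62203883e-04 -9.51218390e-01 -3.08518312e-01]
 [ 9.99999956e-01  2.31175906e-04 -1.87006396e-04]
 [ 2.49205923e-04 -3.08518268e-01  9.51218385e-01]] 0.0187
0 [[313.86366238 328.45597262]]
0.1 [[314.24170504 244.88386167]]
0.05 [[314.095601   277.12378727]]
t 0.15 pos [0.2466 0.5739 0.2306] F [0.24 0.27 0.05] open 0.0853 jawyaw 66.75 tilt [-0.0005 -0.0012]
shift cm [-43.48 -13.97  -6.92] turn -30.35
```

```bash
python3 -m handwheel '[[-1,-0.3,-1.5,-2],[-4,-1.3,-4,-6],[-7.5,-2.4,-6.5,-12],[-11.5,-3.7,-7,-18],[-15.5,-5,-7,-24],[-19.5,-6.3,-7,-30],[-23.5,-7.5,-7,-30.3],[-27.5,-8.8,-7,-30.3],[-31,-10,-7,-30.3],[-34.5,-11,-7,-30.3]]' 1 80
python3 - <<'E'
from h import *
shift([.591,.274,.30],97.1)
E
```

```text
time: 0.98
ee_pos: [0.5222, 0.334, 0.3011]
tool_rot: [-0.19, 3.136, -0.002]
force: [0.6, 0.2, 0.9]
opening: 0.0856
t 0.98 pos [0.5222 0.334  0.3011] F [0.62 0.17 0.91] open 0.0856 jawyaw 96.95 tilt [ 0.0002 -0.0011]
shift cm [-6.1  -6.79  0.12] turn -0.15
```

```bash
python3 -m handwheel '[[-2.5,-2.8,0,0],[-4.5,-5,0,0],[-5.6,-6.3,0.1,0],[-6.1,-6.8,0.1,0],[-6.1,-6.8,0.1,0],[-6.1,-6.8,0.1,0],[-6.1,-6.8,0.1,0],[-6.1,-6.8,0.1,0],[-6.1,-6.8,0.1,0],[-6.1,-6.8,0.1,0]]'
python3 - <<'E'
from h import *
shift([.591,.274,.30],97.1)
c=robot.calibration('wrist');im=robot.read_camera('wrist')
cv2.imwrite('pics/w1.png',im[:,:,::-1])
m=((im[:,:,2].astype(int)-im[:,:,0]>60)).astype(np.uint8)
n,l,s,ce=cv2.connectedComponentsWithStats(m)
for i in range(1,n):
    if s[i,4]>200: print(s[i],ce[i])
for p in [(.591,.274,.163)]: print(proj(c,p))
E
```

```text
time: 1.82
ee_pos: [0.5885, 0.2779, 0.3006]
tool_rot: [-0.195, 3.135, 0.0]
force: [0.6, -0.8, -0.0]
opening: 0.0855
t 1.82 pos [0.5885 0.2779 0.3006] F [ 0.56 -0.83 -0.03] open 0.0855 jawyaw 97.13 tilt [0.0002 0.0003]
shift cm [-0.2  -0.41  0.06] turn 0.03
[ 541  128   68   64 3426] [574.48482195 159.2428488 ]
[ 133  190   70   65 3271] [166.96973403 222.19443595]
[ 280  193   58   66 2889] [309.28833506 226.26548979]
[   0  195   75   65 3245] [ 31.66563945 225.83913713]
[[308.53268306 230.32334003]]
```

View pics/w1.png

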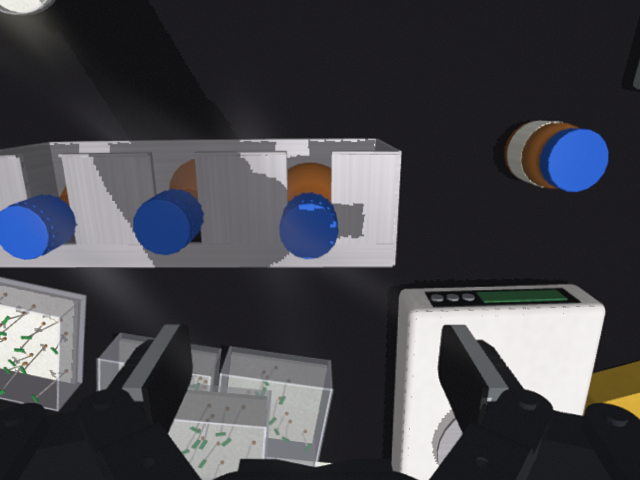

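```bash
python3 - <<'E'
from h import *
shift([.5905,.2738,.128],97.1)
E
python3 -m handwheel '[[-0.1,-0.2,0.5,0],[-0.2,-0.4,2.5,0],[-0.2,-0.4,5.5,0],[-0.2,-0.4,8.5,0],[-0.2,-0.4,11.5,0],[-0.2,-0.4,14,0],[-0.2,-0.4,15.5,0],[-0.2,-0.4,16,0],[-0.2,-0.4,16,0],[-0.2,-0.4,16,0]]'
python3 - <<'E'
from h import *
shift([.5905,.2738,.128],97.1)
cv2.imwrite('pics/w2.png',robot.read_camera('wrist')[:,:,::-1])
E
```

```text
t 1.87 pos [0.5887 0.2777 0.3005] F [ 0.03 -0.    0.05] open 0.0853 jawyaw 97.12 tilt [0.0002 0.0002]
shift cm [-0.13 -0.41 17.25] turn 0.02
time: 2.7
ee_pos: [0.5921, 0.2734, 0.1409]
tool_rot: [-0.193, 3.135, 0.001]
force: [-0.7, -0.7, 0.2]
opening: 0.0856
t 2.7 pos [0.5921 0.2734 0.1409] F [-0.73 -0.74  0.18] open 0.0856 jawyaw 97.05 tilt [0.0007 0.0004]
shift cm [0.15 0.05 1.29] turn -0.05
```

View pics/w2.png

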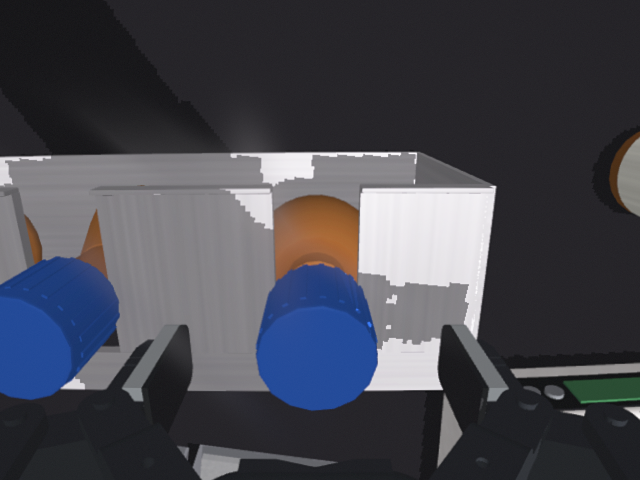

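```bash
python3 - <<'E'
from h import *
c=robot.calibration('wrist')
print(proj(c,[.5905,.2738,.163]),onz(c,317,347,.163),onz(c,317,349,.163))
E
python3 -m handwheel '[[0.1,0,0.5,0],[0.1,0,1,0],[0.1,0,1.3,0],[0.1,0,1.3,0],[0.1,0,1.3,0],[0.1,0,1.3,0],[0.1,0,1.3,0],[0.1,0,1.3,0],[0.1,0,1.3,0],[0.1,0,1.3,0]]'
python3 - <<'E'
from h import *
shift([.5905,.2738,.128],97.1)
E
```

```text
[[315.84058858 356.01898955]] [0.58715792 0.2737558  0.163     ] [0.58788418 0.27384691 0.163     ]
time: 3.58
ee_pos: [0.5907, 0.2732, 0.1273]
tool_rot: [-0.193, 3.136, 0.0]
force: [0.2, 1.0, -0.3]
opening: 0.0852
t 3.58 pos [0.5907 0.2732 0.1273] F [ 0.18  0.99 -0.25] open 0.0852 jawyaw 97.05 tilt [0.0001 0.0001]
shift cm [ 0.01  0.07 -0.07] turn -0.05
```

```bash
python3 -m handwheel '[[0.2,0,-0.1,0],[0.2,0,-0.1,0],[0.2,0,-0.1,0],[0.2,0,-0.1,0],[0.2,0,-0.1,0],[0.2,0,-0.1,0],[0.2,0,-0.1,0],[0.2,0,-0.1,0],[0.2,0,-0.1,0],[0.2,0,-0.1,0]]' 0.2 80
python3 - <<'E'
from h import *
shift([.5905,.2738,.128],97.1)
cv2.imwrite('pics/w3.png',robot.read_camera('wrist')[:,:,::-1])
E
```

```text
time: 4.42
ee_pos: [0.5888, 0.273, 0.1287]
tool_rot: [-0.193, 3.135, 0.0]
force: [-0.9, -1.3, 6.0]
opening: 0.0379
t 4.42 pos [0.5888 0.273  0.1287] F [-0.86 -1.31  5.97] open 0.0379 jawyaw 97.05 tilt [0.0006 0.0003]
shift cm [-0.17  0.05  0.07] turn -0.05
```

View pics/w3.png

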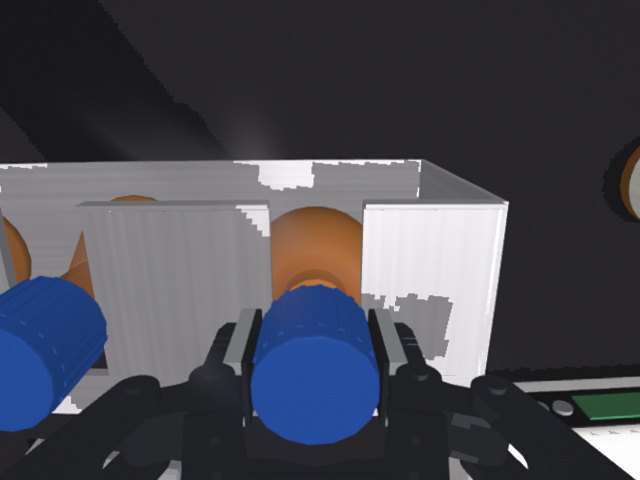

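```bash
python3 -m handwheel '[[0,0,-0.2,0],[0,0,-0.5,0],[0,0,-0.8,0],[0,0,-1.0,0],[0,0,-1.0,0],[0,0,-1.0,0],[0,0,-1.0,0],[0,0,-1.0,0],[0,0,-1.0,0],[0,0,-1.0,0]]'
python3 - <<'E'
from h import *
shift([.5905,.2738,.128],97.1)
cv2.imwrite('pics/s4.png',cv2.resize(robot.read_camera('scene')[120:300,310:530,::-1],None,fx=3,fy=3))
E
```

```text
time: 5.3
ee_pos: [0.5886, 0.2728, 0.1381]
tool_rot: [0.193, -3.135, 0.0]
force: [0.8, -0.7, -2.5]
opening: 0.0384
t 5.3 pos [0.5886 0.2728 0.1381] F [ 0.76 -0.7  -2.52] open 0.0384 jawyaw 97.05 tilt [-0.0002 -0.0002]
shift cm [-0.2   0.08  1.01] turn -0.05
```

View pics/s4.png

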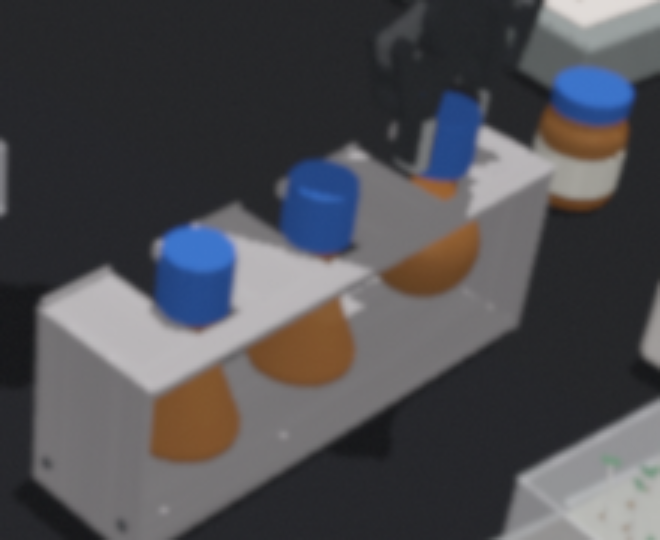

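```bash
python3 -m handwheel '[[0.4,0,0,0],[1.2,0,0,0],[2.2,0,0,0],[3.3,0,0,0],[4.4,0,0,0],[5.5,0,0,0],[6.6,0,0,0],[7.7,0,0,0],[8.6,0,0,0],[9.2,0,0,0]]'
python3 - <<'E'
from h import *
shift([.50,.2738,.29],97.1)
cv2.imwrite('pics/w5.png',robot.read_camera('wrist')[:,:,::-1])
cv2.imwrite('pics/s5.png',cv2.resize(robot.read_camera('scene')[120:300,310:530,::-1],None,fx=3,fy=3))
E
```

```text
time: 6.18
ee_pos: [0.4958, 0.2614, 0.1385]
tool_rot: [0.194, -3.135, 0.0]
force: [0.3, -0.1, -3.4]
opening: 0.0388
t 6.18 pos [0.4958 0.2614 0.1385] F [ 0.29 -0.12 -3.37] open 0.0388 jawyaw 97.08 tilt [-0.0005 -0.0002]
shift cm [ -0.56   1.17 -15.15] turn -0.02
```

View pics/w5.png

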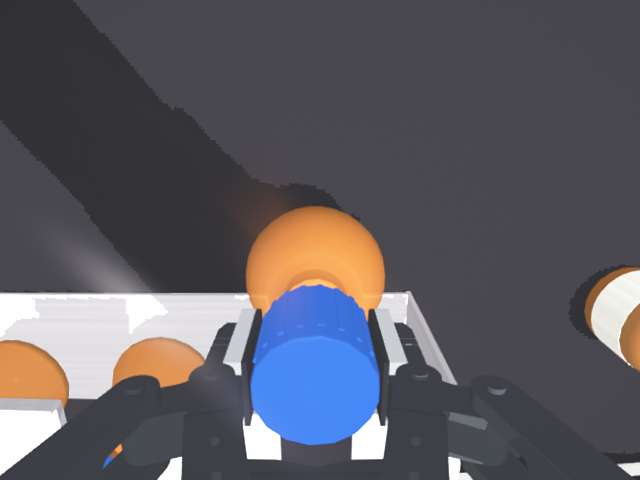

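View pics/s5.png

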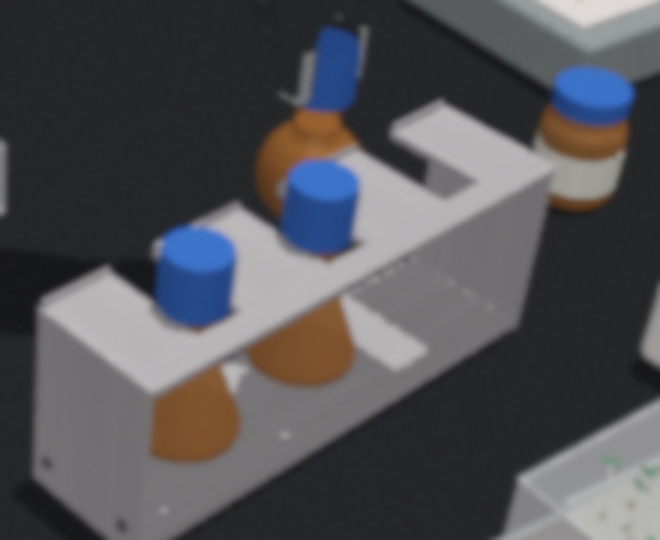

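```bash
python3 -m handwheel '[[0,0,-0.6,0],[0,0,-2,0],[0,0,-3.8,0],[0,0,-5.8,0],[0,0,-7.8,0],[0,0,-9.8,0],[0,0,-11.8,0],[0,0,-13.5,0],[0,0,-14.3,0],[0,0,-14.5,0]]'
python3 - <<'E'
from h import *
c=robot.calibration('wrist')
st=robot.read_state()
print(onz(c,316,388,st['ee_pos'][2]+.0343))
shift([.535,-.09,.28],97.1)
E
```

```text
time: 7.12
ee_pos: [0.4984, 0.262, 0.2851]
tool_rot: [-0.192, 3.133, 0.002]
force: [0.7, -0.0, -2.0]
opening: 0.0381
[0.4992481  0.2624688  0.31940007]
t 7.12 pos [0.4984 0.262  0.2851] F [ 0.65 -0.   -2.04] open 0.0381 jawyaw 97.02 tilt [0.0029 0.0016]
shift cm [  0.67 -35.38   0.46] turn -0.08
```

```bash
python3 -m handwheel '[[0,-0.5,0,0],[0,-1.5,0,0],[0,-3,0,0],[0,-5,0,0],[0,-7,0,0],[0,-9,0,0],[0,-11,0,0],[0,-13,0,0],[0,-15,0,0],[0,-17,0,0]]' && python3 -m handwheel '[[0,-2,0,0],[0,-4,0,0],[0,-6,0,0],[0,-8,0,0],[0,-10,0,0],[0,-12,0,0],[0,-14,0,0],[0,-15.8,0,0],[0,-16.8,0,0],[0,-17.4,0,0]]'
python3 - <<'E'
from h import *
c=robot.calibration('wrist');shift([.5375,-.2016,.28],97.1)
cv2.imwrite('pics/w6.png',robot.read_camera('wrist')[:,:,::-1])
print(proj(c,[.5375,-.2016,.145]))
cv2.imwrite('pics/s6.png',robot.read_camera('scene')[:,:,::-1])
E
```

```text
time: 7.95
ee_pos: [0.5177, 0.0904, 0.282]
tool_rot: [0.191, -3.133, 0.001]
force: [0.3, 0.6, -3.3]
opening: 0.0384
time: 8.78
ee_pos: [0.5388, -0.0823, 0.2822]
tool_rot: [0.188, -3.134, 0.001]
force: [-0.6, 0.1, -2.2]
opening: 0.0385
t 8.78 pos [ 0.5388 -0.0823  0.2822] F [-0.58  0.1  -2.16] open 0.0385 jawyaw 96.88 tilt [-0.0021 -0.0005]
shift cm [  1.56 -11.83   0.23] turn -0.22
[[137.24730041 205.60733733]]
```

View pics/w6.png

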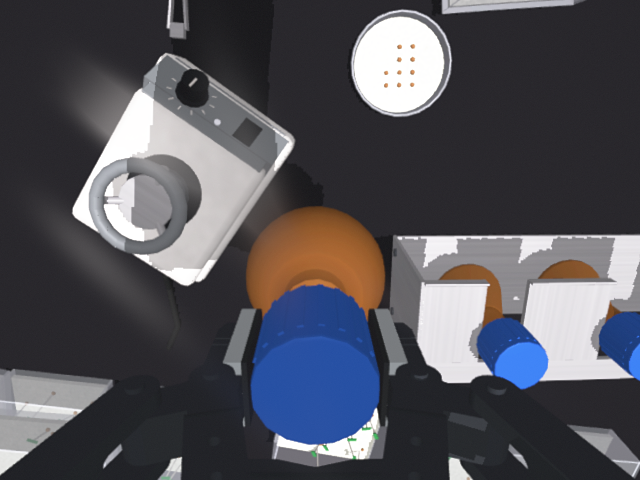

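View pics/s6.png

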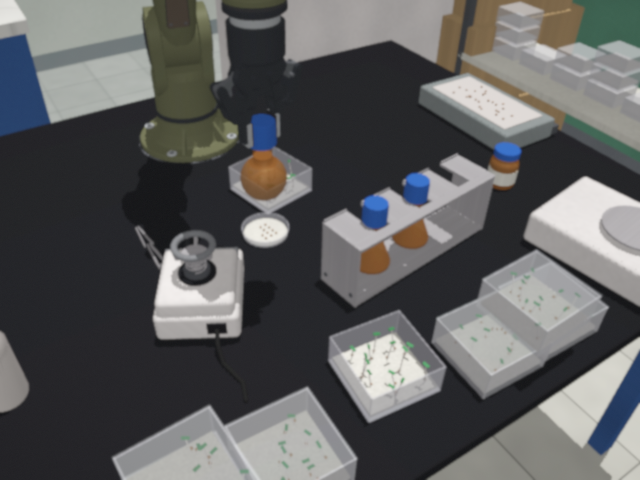

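```bash
python3 - <<'E'
from h import *
c=robot.calibration('wrist');st=robot.read_state();p=st['ee_pos']
z=p[2]+.0153
print(proj(c,[[p[0],p[1],z-.076],[p[0],p[1],z+.019]]))
print('bulb',onz(c,315.5,276,z-.076)-p,'ring',onz(c,138,206,.14),onz(c,138,206,.144))
shift([.538,-.2016,.258],97.1)
E
```

```text
[[314.69141574 269.0297026 ]
 [314.4982561  385.03175845]]
bulb [ 0.00368775  0.00086061 -0.0607    ] ring [ 0.5397517 -0.2017089  0.14     ] [ 0.53865311 -0.20014281  0.144     ]
t 8.88 pos [ 0.5392 -0.0809  0.2826] F [-0.38  0.89 -2.68] open 0.0386 jawyaw 96.95 tilt [-0.0013 -0.    ]
shift cm [  1.57 -11.97   2.46] turn -0.15
```

```bash
python3 -m handwheel '[[0.1,-0.6,0,0],[0.3,-1.8,0,0],[0.5,-3.6,0,0],[0.8,-5.6,0,0],[1.1,-7.6,0,0],[1.3,-9.4,0,0],[1.5,-10.9,0,0],[1.7,-11.7,0,0],[1.7,-12,0,0],[1.7,-12,0,0]]'
python3 -m handwheel '[[0,0,0.5,0],[0,0,1,0],[0,0,1.5,0],[0,0,2,0],[0,0,2.5,0],[0,0,3,0],[0,0,3.4,0],[0,0,3.7,0],[0,0,3.7,0],[0,0,3.7,0]]'
python3 - <<'E'
from h import *
shift([.537,-.202,.2287],97.1)
cv2.imwrite('pics/w7.png',robot.read_camera('wrist')[:,:,::-1])
cv2.imwrite('pics/s7.png',cv2.resize(robot.read_camera('scene')[130:350,110:290,::-1],None,fx=2.7,fy=2.7))
cv2.imwrite('pics/t7.png',cv2.resize(robot.read_camera('top')[200:350,350:500,::-1],None,fx=3,fy=3))
E
```

```text
time: 9.72
ee_pos: [0.5373, -0.2013, 0.2832]
tool_rot: [0.192, -3.136, -0.0]
force: [-0.5, 0.7, -2.5]
opening: 0.0384
time: 10.55
ee_pos: [0.5374, -0.201, 0.2462]
tool_rot: [0.193, -3.135, -0.0]
force: [-0.1, -0.3, -2.2]
opening: 0.0383
t 10.55 pos [ 0.5374 -0.201   0.2462] F [-0.06 -0.27 -2.19] open 0.0383 jawyaw 97.05 tilt [-0.0002  0.0001]
shift cm [ 0.05 -0.1   1.75] turn -0.05
```

View pics/w7.png

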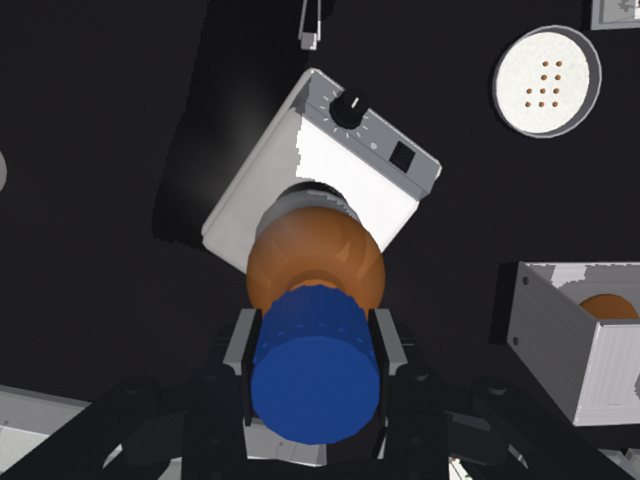

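View pics/s7.png

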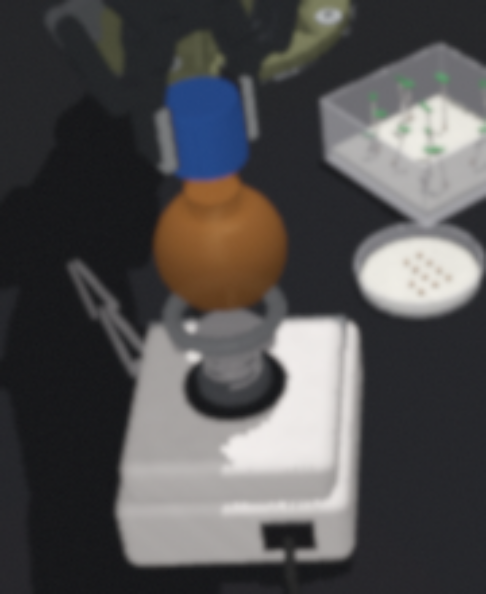

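```bash
python3 - <<'E'
from h import *
c=robot.calibration('wrist');st=robot.read_state();p=st['ee_pos'];s=robot.calibration('scene')
b=[p[0],p[1],p[2]+.0153-.076]
for d in([0,0,0],[.003,.001,0]): 
  B=np.array(b)+d;print(d,'bulb w',proj(c,B),'crop s',(proj(s,B)-[110,130])*2.7, 'cap',(proj(s,[p[0],p[1],p[2]+.0153+.019])-[110,130])*2.7)
for R in([.539,-.2012,.14],[.5375,-.202,.14],[.5375,-.204,.14]): print('ring w',proj(c,R),'s',(proj(s,R)-[110,130])*2.7)
E
python3 - <<'E'
import cv2
a=cv2.imread('pics/w7.png');cv2.imwrite('pics/w7c.png',cv2.resize(a[170:330,220:420],None,fx=3.6,fy=3.6))
E
```

```text
[0, 0, 0] bulb w [[314.76025204 268.83216332]] crop s [[215.32617803 240.02724351]] cap [[192.91873811  89.8962488 ]]
[0.003, 0.001, 0] bulb w [[315.99845993 274.57487322]] crop s [[219.24786848 242.38852619]] cap [[192.91873811  89.8962488 ]]
ring w [[314.35084039 243.4652719 ]] s [[225.9879726  306.77423084]]
ring w [[313.33785875 240.95696648]] s [[223.58115568 305.75395209]]
ring w [[310.04181273 240.56725265]] s [[220.23009932 306.96049514]]
```

View pics/w7c.png

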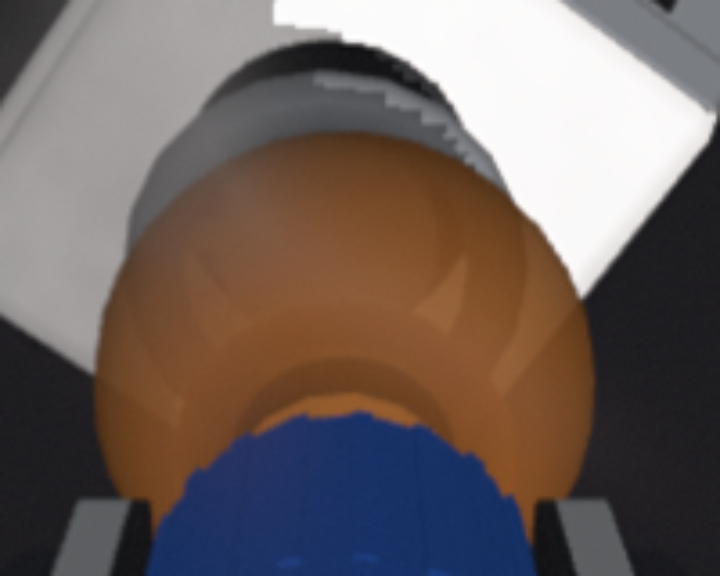

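View pics/t7.png

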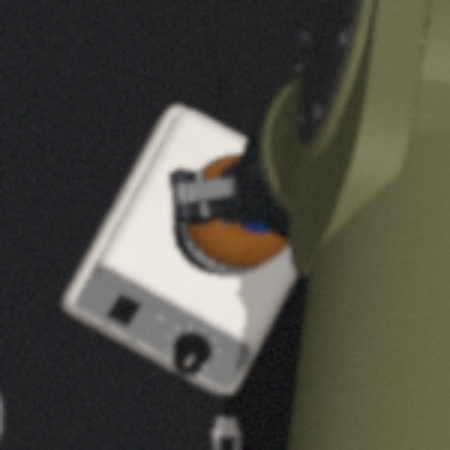

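```bash
python3 -m handwheel '[[0,-0.1,0.1,0],[0,-0.2,0.3,0],[0,-0.2,0.5,0],[0,-0.2,0.7,0],[0,-0.2,0.9,0],[0,-0.2,1.1,0],[0,-0.2,1.2,0],[0,-0.2,1.3,0],[0,-0.2,1.3,0],[0,-0.2,1.3,0]]'
python3 - <<'E'
from h import *
shift([.537,-.202,.2287],97.1)
cv2.imwrite('pics/w8.png',cv2.resize(robot.read_camera('wrist')[170:330,220:420,::-1],None,fx=3,fy=3))
cv2.imwrite('pics/s8.png',cv2.resize(robot.read_camera('scene')[130:350,110:290,::-1],None,fx=2.7,fy=2.7))
E
```

```text
time: 11.53
ee_pos: [0.5377, -0.203, 0.2333]
tool_rot: [0.193, -3.136, 0.0]
force: [0.4, -0.2, -1.5]
opening: 0.0381
t 11.53 pos [ 0.5377 -0.203   0.2333] F [ 0.42 -0.16 -1.49] open 0.0381 jawyaw 97.05 tilt [-0. -0.]
shift cm [0.06 0.11 0.46] turn -0.05
```

View pics/w8.png

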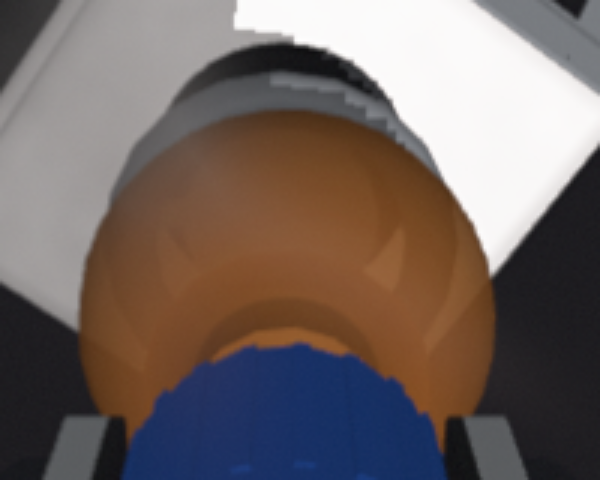

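View pics/s8.png

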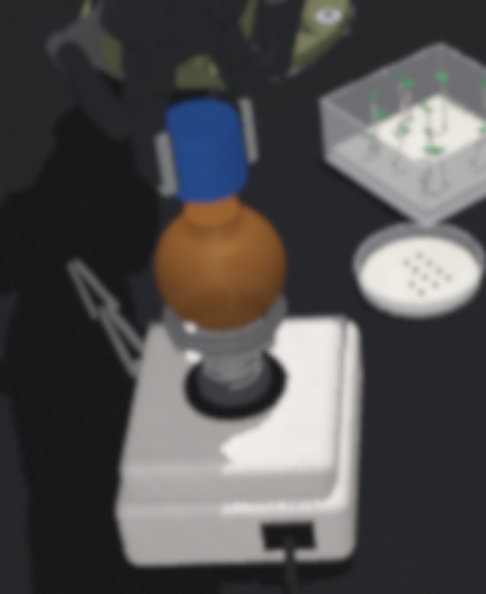

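```bash
python3 -m handwheel '[[0,-0.1,0.1,0],[0,-0.1,0.2,0],[0,-0.1,0.3,0],[0,-0.1,0.4,0],[0,-0.1,0.4,0],[0,-0.1,0.4,0],[0,-0.1,0.4,0],[0,-0.1,0.4,0],[0,-0.1,0.4,0],[0,-0.1,0.4,0]]'
python3 - <<'E'
from h import *
for i in range(3): shift([.537,-.202,.2287],97.1);robot.read_camera('top')
E
```

```text
time: 12.47
ee_pos: [0.5378, -0.204, 0.2295]
tool_rot: [-0.193, 3.135, -0.0]
force: [-1.4, -0.1, 3.1]
opening: 0.0386
t 12.47 pos [ 0.5378 -0.204   0.2295] F [-1.35 -0.06  3.08] open 0.0386 jawyaw 97.05 tilt [ 0.0002 -0.0002]
shift cm [0.06 0.21 0.08] turn -0.05
t 12.52 pos [ 0.5378 -0.2041  0.2294] F [-1.59  0.34  2.03] open 0.0381 jawyaw 97.04 tilt [ 0.0002 -0.0002]
shift cm [0.06 0.21 0.07] turn -0.06
t 12.57 pos [ 0.5378 -0.204   0.2294] F [-1.02 -0.35  3.48] open 0.0383 jawyaw 97.05 tilt [ 0.0001 -0.0002]
shift cm [0.06 0.21 0.07] turn -0.05
```

```bash
python3 -m handwheel '[[0.1,0,0.1,0],[0.1,0,0.2,0],[0.1,0,0.3,0],[0.1,0,0.4,0],[0.1,0,0.4,0],[0.1,0,0.4,0],[0.1,0,0.4,0],[0.1,0,0.4,0],[0.1,0,0.4,0],[0.1,0,0.4,0]]'
python3 - <<'E'
from h import *
for i in range(4): shift([.537,-.202,.2287],97.1);im=robot.read_camera('scene')
cv2.imwrite('pics/s9.png',cv2.resize(im[130:350,110:290,::-1],None,fx=2.7,fy=2.7))
cv2.imwrite('pics/w9.png',cv2.resize(robot.read_camera('wrist')[170:330,220:420,::-1],None,fx=3,fy=3))
E
```

```text
time: 13.45
ee_pos: [0.5369, -0.2042, 0.2254]
tool_rot: [-0.193, 3.136, -0.0]
force: [-1.9, -0.2, 4.0]
opening: 0.0387
t 13.45 pos [ 0.5369 -0.2042  0.2254] F [-1.87 -0.17  3.98] open 0.0387 jawyaw 97.04 tilt [ 0.0001 -0.0001]
shift cm [-0.04  0.21 -0.33] turn -0.06
t 13.5 pos [ 0.5369 -0.2042  0.2254] F [-1.1  0.6  4.9] open 0.0385 jawyaw 97.04 tilt [ 0.0002 -0.0002]
shift cm [-0.04  0.22 -0.33] turn -0.06
t 13.55 pos [ 0.5369 -0.2042  0.2254] F [-2.48 -1.32  4.7 ] open 0.0384 jawyaw 97.05 tilt [ 0.0001 -0.0001]
shift cm [-0.04  0.21 -0.33] turn -0.05
t 13.6 pos [ 0.5369 -0.2041  0.2254] F [-0.7   0.18  4.81] open 0.0384 jawyaw 97.05 tilt [ 0.0002 -0.0001]
shift cm [-0.04  0.21 -0.33] turn -0.05
```

View pics/s9.png

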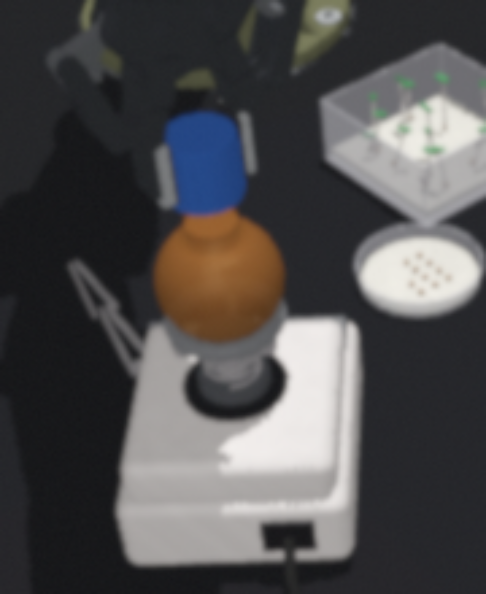

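View pics/w9.png

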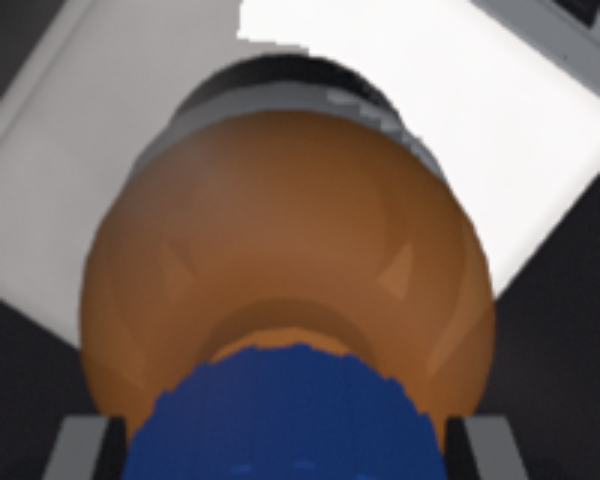

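```bash
python3 -m handwheel '[[0.1,0,0.1,0],[0.1,0,0.2,0],[0.1,0,0.3,0],[0.1,0,0.4,0],[0.1,0,0.5,0],[0.1,0,0.5,0],[0.1,0,0.5,0],[0.1,0,0.5,0],[0.1,0,0.5,0],[0.1,0,0.5,0]]'
python3 - <<'E'
from h import *
F=[]
for i in range(12): im=robot.read_camera('scene');F.append(robot.read_state()['force'])
print(np.mean(F,0),np.std(F,0)); shift([.537,-.202,.2287],97.1)
cv2.imwrite('pics/s10.png',im[:,:,::-1])
cv2.imwrite('pics/w10.png',robot.read_camera('wrist')[:,:,::-1])
E
```

```text
time: 14.53
ee_pos: [0.5364, -0.2042, 0.2208]
tool_rot: [-0.193, 3.134, -0.0]
force: [-0.4, 0.3, 7.5]
opening: 0.0386
[-1.2294942  -0.11187274  6.95391882] [0.48355204 0.47905474 0.38968009]
t 15.13 pos [ 0.5364 -0.2042  0.2208] F [-1.15 -0.34  7.35] open 0.0384 jawyaw 97.06 tilt [ 0.0014 -0.0003]
shift cm [-0.09  0.21 -0.79] turn -0.04
```

View pics/s10.png

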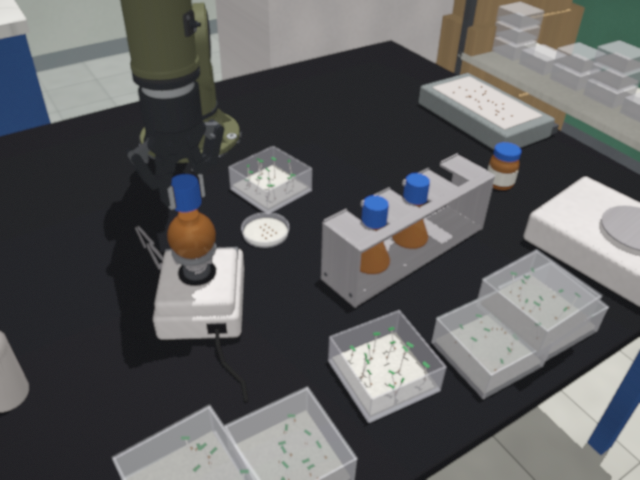

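View pics/w10.png

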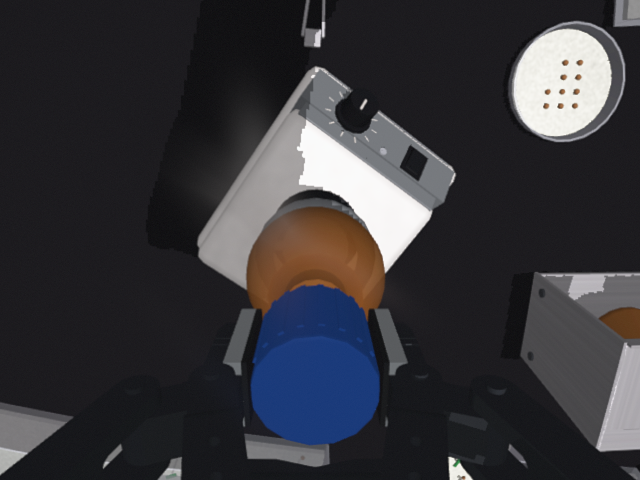

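```bash
python3 - <<'E'
import cv2,numpy as np
for n in('w5','w6','w7','w10'):
    a=cv2.imread(f'pics/{n}.png').astype(int)
    b,g,r=a[:,:,0],a[:,:,1],a[:,:,2]
    am=(r-b>40);bl=(b-r>50)
    rows=am[195:300,316].nonzero()[0]+195
    cb=bl[280:460,316].nonzero()[0]+280
    ob=am[270,200:430].nonzero()[0]+200
    print(n,'bulb top',rows[0],'bulb lr',ob[0],ob[-1],'cap',cb[0],cb[-1])
from h import *
s=robot.calibration('scene');p=robot.read_state()['ee_pos']
for z in(.14,.135,.131,.128): print(z,proj(s,[.538,-.203,z]))
E
python3 - <<'E'
import cv2
for n in('s6','s10'):
    a=cv2.imread(f'pics/{n}.png');cv2.imwrite(f'pics/{n}c.png',cv2.resize(a[190:290,150:240],None,fx=6,fy=6,interpolation=2))
E
```

```text
w5 bulb top 206 bulb lr 246 384 cap 286 444
w6 bulb top 207 bulb lr 246 384 cap 286 444
w7 bulb top 207 bulb lr 247 384 cap 286 444
w10 bulb top 208 bulb lr 247 383 cap 286 444
0.14 [[192.31895731 243.65117049]]
0.135 [[192.70882036 246.19120212]]
0.131 [[193.01892635 248.21014749]]
0.128 [[193.2504717  249.71678536]]
```

View pics/s6c.png

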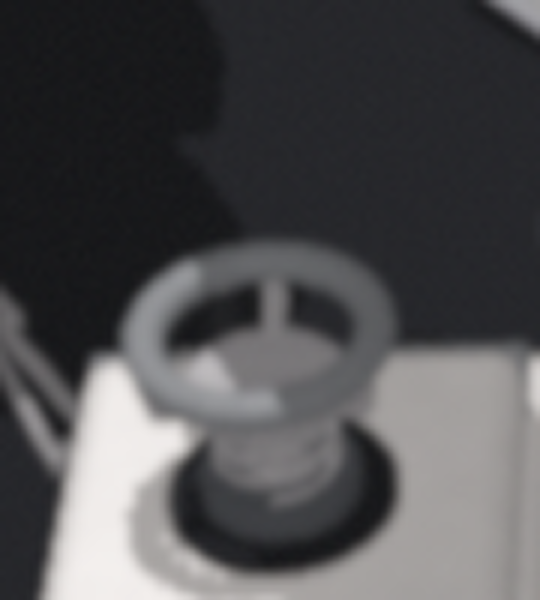

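View pics/s10c.png

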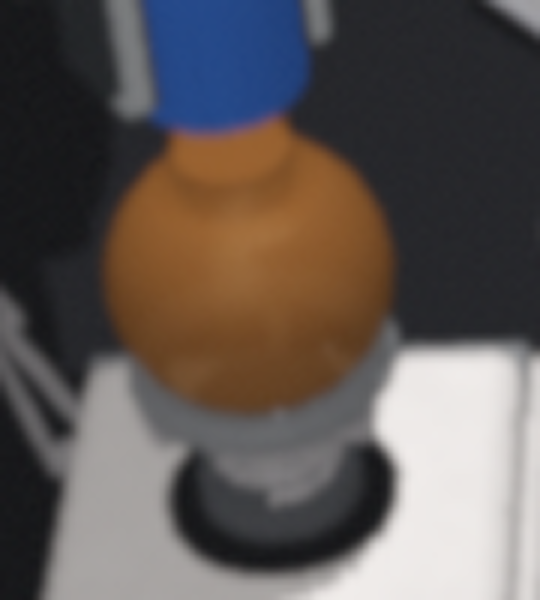

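```bash
python3 -m handwheel '[[0,0,0.05,0],[0,0,0.1,0],[0,0,0.1,0],[0,0,0.1,0],[0,0,0.1,0],[0,0,0.1,0],[0,0,0.1,0],[0,0,0.1,0],[0,0,0.1,0],[0,0,0.1,0]]'
python3 - <<'E'
from h import *
F=[]
for i in range(12): im=robot.read_camera('scene');F.append(robot.read_state()['force'])
print(np.mean(F,0)); shift([.537,-.202,.2287],97.1)
a=cv2.imread('pics/s10.png')[:,:,::-1]
cv2.imwrite('pics/s11c.png',cv2.resize(im[190:290,150:240,::-1],None,fx=6,fy=6,interpolation=2))
E
```

```text
time: 16.02
ee_pos: [0.5364, -0.2042, 0.2198]
tool_rot: [-0.193, 3.134, -0.001]
force: [-2.2, -0.3, 7.8]
opening: 0.0383
[-1.45096871e+00  6.78738586e-03  7.84593768e+00]
t 16.62 pos [ 0.5364 -0.2042  0.2199] F [-1.61  0.55  8.29] open 0.0383 jawyaw 97.06 tilt [ 0.0015 -0.0003]
shift cm [-0.09  0.21 -0.88] turn -0.04
```

View pics/s11c.png

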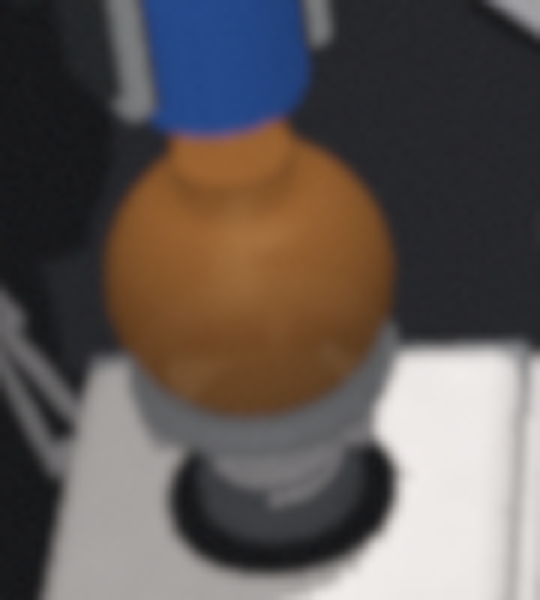

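```bash
python3 -c "
from workcell import robot
robot.job_done()
print(robot.read_state()['time'],robot.read_state()['force'])"
```

```text
the job is handed in; nothing more can be done
the job is handed in; nothing more can be done
```

I took the round-bottomed flask by its cap from the +y slot, lifted it 10 mm and drew it 92 mm out through the front. I then carried it upright to the mixer, set the bulb in the ring and pressed it down. I handed the job in at about 16.6 s, still gripping at 80 N and holding the ring pressed.

**Ring travel:** the last checks agree that the ring is past 6.5 mm and short of the 12 mm stop, but not on the exact depth.
- The tool position puts the ring about 9 mm down.
- The force (7.8 N net, about 10 N on the ring with the flask's weight) puts it nearer 8 mm.
- I did not measure the ring in the final picture. About 1 mm before the final position, it read about 8.5 mm.

**Grip and lateral force:** about 1.5 N of sideways force remained. The wrist pictures up to that last 1 mm showed no slip of the cap in the fingers.

**Rest of the bench:** in the last full scene picture, taken before that final 1 mm, the two conical flasks still hang in the rack and nothing else looked moved. I could not read back the state after handing in.

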